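Clip the washed paddle boards into their colour-coded keeper

ROBOT

A 6-joint arm with a two-finger parallel gripper is mounted at the origin on the work surface; the furniture and walls round the work are solid. World frame = base frame: x ahead of the robot, y to its left, z up, the work surface at z = 0. Lengths are in m, angles in rad, forces in N, time in s.
With the tool pointing down it reaches from about 0.35 to 0.975 m from the base axis. Payload 4.9 kg.
Tool frame: the origin (TCP) lies midway between the tips of the shut fingers; the grasp point (between the pads) lies 19 mm behind it; z points along the fingers, y is the line along which they close (so a half turn about z gives the same grasp; the last joint's range is limited). The gripper opens to 85 mm and grips with 20 to 120 N. Pads are 22 mm wide; open, the fingers measure 114 mm over their backs; the gripper's body (76 mm by 85 mm) begins 54 mm behind the grasp point. The pads swing forward as they close: fully open they stand 13 mm farther back than shut.
Start: joints at [-0.119, 0.053, 1.613, -0, 1.476, -0.119], TCP at [0.625, 0, 0.231] pointing down, gripper open.
Joint ranges: [-3.01, 3.01], [-1.01, 2.22], [0.06, 2.58], [-1.02, 4.17], [0.09, 2.62], [-3.14, 3.14]. Speed limits (rad/s): [2.57, 2.57, 3.14, 3.14, 3.14, 3.14].

INTERFACE

Orientations are given as a unit quaternion [w, x, y, z].
In Python, from plant import manip gives the robot as it stands.
- The arm moves only by the shell command python3 shift.py 'ROWS'. ROWS is a JSON object with one list for each field, all of the same length, 1 to 5, a row being the entries at one place: aperture (the opening from 0.0 (shut) to 1.0 (fully open)), tx, ty, tz (the shift in m), wx, wy, wz (a rotation vector in rad); each row shifts and turns the commanded pose from where the row before left it, along the tool's axes as they then stand; what a row does not reach is not made up. A row lasts 1/8 s, in which the tool goes at most 0.0625 m and 0.188 rad, less where a joint would pass 70% of its speed; a pose out of reach is approached as far as the arm can. The fingers move at their own pace and stop on an object; the grip force is fixed at half the most. Time passes only in rows, so rows that do not move let the fingers close. It prints the time, the measured TCP pose, the force, the opening and the grip force at its end. Input that does not fit is refused with a message, and nothing moves.
- manip.state(): the state, without advancing time (a new reading comes with each control period).
- manip.grab_frame(name): name is "scene" or "side" or "wrist"; returns the picture (400x640x3 uint8, red, green, blue); there is no depth.
- manip.camera_params(name): a dict with "intrinsics" (3x3 intrinsics, pixels), "xyz" and "orientation" of the camera in the world. Camera axes: x right, y down, z forward; pixel columns grow to the right and rows downward; lengths in m; the calibration is good to about 2 mm. A picture is of the moment at which its call begins: read the wrist's pose just before it. camera_params takes no time and is no camera call; for the wrist camera it gives the pose at the moment of the call.
- manip.job_done(): hands the job in; it is judged then, once.
The state is a dict: "time": time; "joint_pos": joint angles; "joint_vel": joint speeds; "joint_efforts": joint torques, N m; "tool_pos": TCP position; "tool_rot": TCP orientation; "contact_force": force on the tool from outside, world axes, zero at the start; "ft_torque": the same for the moment, N m; "gripper_width": opening from 0.0 (shut) to 1.0 (fully open); "grasp_force": force on a finger pad.
Only numpy, scipy, OpenCV 4.12 (cv2) and the standard library are available. Lean on these libraries where they do the work, as an engineer would, in place of code of your own. Each camera call takes 0.05 s, during which the arm holds its last target. There are 200 camera calls.

TASK

Put the two washed paddle boards away: take each one from the draining stand and clip it into the bay of the grey keeper that carries the tag of its own colour. Lean the board towards you to get its lower edge into the slot beneath the two overhanging tabs, then straighten it until it snaps behind the spring catches and stands upright, fully home. Do not disturb the mug, spice jar, lemon or tin.

Things in the scene. Friction and masses are not known exactly. Their poses are not given: they have to be found in the camera images.
- red_board: red plastic paddle board, upright. Blade 90 wide (y, lowest 16 mm 80 wide), 90 high to level shoulders, 12 thick (x); handle on top: 36 wide, 12 thick, height 90 to 145, with a 14 x 14 hole at height 121 to 137. Origin: middle of the lower edge; z up, y along the width. Either face may look forward. 0.1 to 0.2 kg. Starts in a stand slot, lower edge 10 mm above the worktop
- green_board: green plastic paddle board, upright. Blade 90 wide (y, lowest 16 mm 80 wide), 90 high to level shoulders, 12 thick (x); handle on top: 36 wide, 12 thick, height 90 to 145, with a 14 x 14 hole at height 121 to 137. Origin: middle of the lower edge; z up, y along the width. Either face may look forward. 0.1 to 0.2 kg. Starts in a stand slot, lower edge 10 mm above the worktop
- red_bay (a point): seat in the keeper bay with the red tag: where the middle of the red board's lower edge belongs, on the channel floor, 8 mm above the worktop; x points to the back of the bay (away from the robot), y along the slot, z up. The tag is a plate 84 wide, 22 high, 40 mm in front of this point
- green_bay (a point): seat in the keeper bay with the green tag: where the middle of the green board's lower edge belongs, on the channel floor, 8 mm above the worktop; x points to the back of the bay (away from the robot), y along the slot, z up. The tag is a plate 84 wide, 22 high, 40 mm in front of this point
- keeper: grey and white board keeper, fixed, 240 wide (y), 85 deep (x), 110 high, open to the front (-x, robot's side). Origin: centre of the underside, x to the back. Two equal bays side by side, centred at y = +55 and -55; which is red and which green varies. Upright side cheeks, 94 mm apart in each bay, reach from x -36 to 15, with rounded front edges
- keeper_slot (a point): middle of the keeper, at channel floor height (8 mm up). Each bay's channel, in x from the bay's seat point: 15 mm wide at the floor (-8.5 to 6.5); front lip 14 high, its inner face sloping 32 degrees to the front, so a board leaning 25 degrees to the front fits right down; flat back panel at 6.5, up to 68 above the floor, stops the straightened board
- keeper_tabs (a point): middle of the keeper, at the height of the undersides of the fixed grey tabs (94 above the channel floor). In each bay two tabs reach 13 in from the cheeks over the board's shoulders, 68 free between them, at x -4.5 to 14.5 from the seat point: a board cannot be lowered straight down, but leaning 25 degrees to the front and lowered along its own plane it passes in front of them
- keeper_catches (a point): middle of the keeper, at the height of the brass spring catches (78 above the channel floor, 16 in front of the seat points): cones of 9 mm radius that stick 5.5 out of both cheeks of each bay. The board's side edges push them in as it is straightened (up to about 10 N at the handle); they spring out again in front of it
- stand: white draining stand, fixed, 150 deep (x) x 118 wide (y). Origin: centre of the underside. Two upright slots along y at x = -40 and +40, 15 mm wide and 26 deep, floor 10 mm above the worktop, 94 long between end stops; a board lifts straight up out of a slot
- mug: white mug, 92 wide with handle 120, 118 high; origin under its centre. Bystander
- spice_jar: glass spice jar with a green cap, 46 wide, 106 high; origin under its centre. Bystander
- lemon: yellow lemon, 78 x 55 x 56; origin under its centre. Bystander
- tin: food tin with a green printed label, 76 wide, 58 high; origin under its centre. Bystander

How it is judged:
By the outcome, as a careful person would: the job done as asked, in the order asked, and still so for the second after the job is handed in, with the robot touching nothing.
It also fails if it takes over 69 s, if anything falls off the work surface, if the arm or the gripper's body presses on something with over 40 N, if the wrist force passes 120 N, or if a joint passes its speed limit or range.

## Working session

There is one attempt and no reset: what is moved stays moved. The work goes in short steps, Python scripts to look and compute and a shell command to move; the robot and the scene stay as the last step left them, time stands still between calls to the robot, and variables do not carry over. Pictures are saved under pics/ and viewed, at most 10 in all, crops included, and the job is handed in when it is done.

```bash
ls; mkdir -p pics; python3 - <<'E'
from plant import manip
import cv2
for n in("scene","side"):
    cv2.imwrite(f"pics/{n}0.png",manip.grab_frame(n)[:,:,::-1]); p=manip.camera_params(n);print(n,p)
s=manip.state();print(s['tool_pos'],s['tool_rot'],s['time'])
E
```

```text
pics
plant.py
shift.py
scene {'intrinsics': array([[423.96773875,   0.        , 320.17724432],
       [  0.        , 423.96773875, 202.8109426 ],
       [  0.        ,   0.        ,   1.        ]]), 'xyz': array([-0.33227801, -0.77032934,  0.748691  ]), 'orientation': array([-0.4543219 ,  0.7902538 , -0.36086228,  0.19715211])}
side {'intrinsics': array([[386.80278359,   0.        , 318.30861115],
       [  0.        , 386.80278359, 203.85351711],
       [  0.        ,   0.        ,   1.        ]]), 'xyz': array([ 0.4702119 , -1.19860213,  0.63809603]), 'orientation': array([-0.54202539,  0.84022874, -0.01456448, -0.00346517])}
[6.24427617e-01 7.94706739e-05 2.30163627e-01] [-7.50419036e-04  7.07099354e-01  7.07113561e-01 -5.93313709e-04] 0.1
```

View pics/scene0.png

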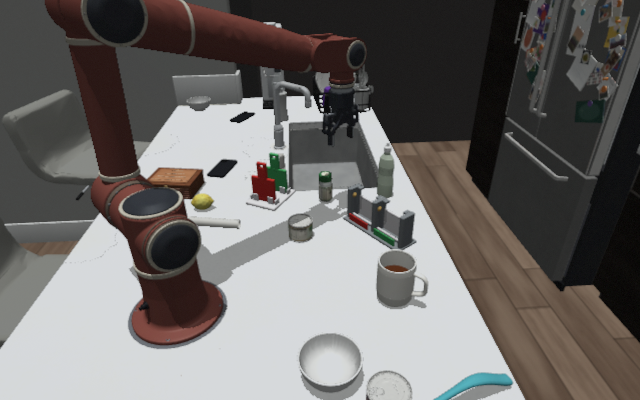

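View pics/side0.png

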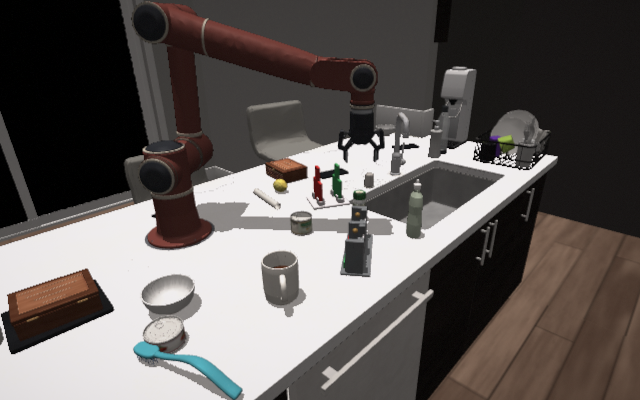

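Scene view: the stand is at about (270,185), with red in front and green behind. The keeper is at about (380,225), red tag (360,220) and green tag (383,238). I'll enlarge both areas.

```bash
cat > h.py <<'E'
import numpy as np, cv2
from scipy.spatial.transform import Rotation as R
from plant import manip
def Rq(q): return R.from_quat(np.roll(q,-1))
def cam(n):
    p=manip.camera_params(n); return np.array(p["intrinsics"]),np.array(p["xyz"]),Rq(p["orientation"]).as_matrix()
def proj(c,X):
    K,t,M=c; v=(np.atleast_2d(X)-t)@M@K.T; return v[:,:2]/v[:,2:]
def ray(c,uv):
    K,t,M=c; d=M@np.linalg.solve(K,[*uv,1]); return t,d/np.linalg.norm(d)
def onz(c,uv,z):
    t,d=ray(c,uv); return t+d*(z-t[2])/d[2]
def tri(obs):
    A=np.zeros((3,3));b=np.zeros(3)
    for c,uv in obs:
        t,d=ray(c,uv);P=np.eye(3)-np.outer(d,d);A+=P;b+=P@t
    X=np.linalg.solve(A,b); return X,[np.round(proj(c,X)[0]-uv,1) for c,uv in obs]
def crop(img,x0,y0,w,h,k,name):
    cv2.imwrite(name,cv2.resize(img[y0:y0+h,x0:x0+w],None,fx=k,fy=k,interpolation=cv2.INTER_CUBIC))
E
python3 - <<'E'
from h import *
crop(cv2.imread("pics/scene0.png"),240,145,180,110,4.4,"pics/sc.png")
crop(cv2.imread("pics/side0.png"),290,150,100,130,4.5,"pics/si.png")
E
```

```text
(no output)
```

View pics/sc.png

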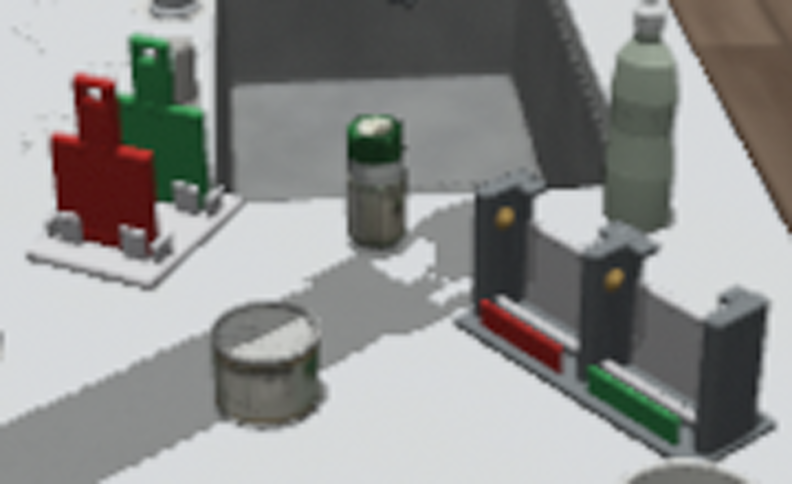

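View pics/si.png

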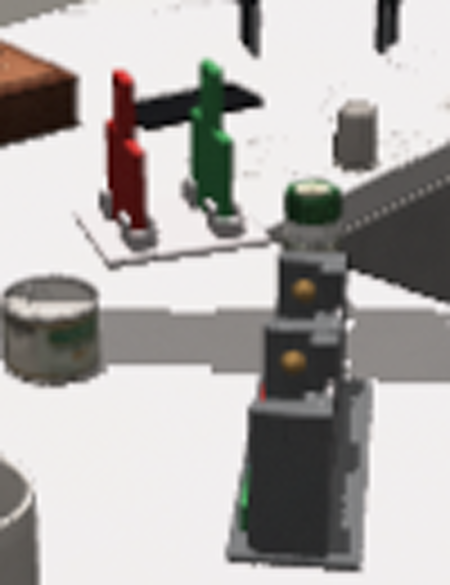

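```bash
python3 - <<'E'
from h import *
s=cam("scene");d=cam("side")
S=lambda u,v:(u/4.4+240-.4,v/4.4+145-.4)
D=lambda u,v:(u/4.5+290-.4,v/4.5+150-.4)
for n,a,b in[("redtop",S(96.5,76),D(122,72)),("greentop",S(150,38),D(210,62))]:
    print(n,tri([(s,a),(d,b)]))
for n,uv,z in[("redTL",S(77,75),.155),("redTR",S(116,79),.155),("rShL",S(52,135),.1),("rShR",S(156,150),.1),("gTL",S(130,36),.155),("gTR",S(170,41),.155),("gShR",S(208,108),.1),("kFL",S(458,322),0.),("kFR",S(700,458),0.),("kBR",S(776,424),0.)]: print(n,onz(s,uv,z).round(4))
for n,uv in[("kFR",D(228,558)),("kBR",D(360,567))]: print(n,onz(d,uv,0.).round(4))
c=manip.camera_params("wrist");st=manip.state()
print(c["xyz"],Rq(c["orientation"]).as_matrix().round(2),st['tool_pos'],Rq(st['tool_rot']).as_matrix().round(2),c['intrinsics'][0])
E
cat >> h.py <<'E'
import pickle
def snap(name):
    c=cam("wrist"); im=manip.grab_frame("wrist")[:,:,::-1]
    cv2.imwrite(f"pics/{name}.png",im); pickle.dump(c,open(f"pics/{name}.pkl","wb"))
E
python3 shift.py '{"aperture": [1,1,1,1,1],"tx": [-0.03,-0.03,-0.03,-0.03,0],"ty": [-0.01,-0.01,-0.01,-0.01,0],"tz": [-0.025,-0.025,-0.025,-0.025,0],"wx": [0,0,0,0,0],"wy": [0,0,0,0,0],"wz": [0,0,0,0,0]}'
python3 -c "from h import *; snap('w1')"
python3 shift.py '{"aperture": [1,1,1],"tx": [0.06,0.06,0],"ty": [0,0,0],"tz": [0,0,0],"wx": [0,0,0],"wy": [0,0,0],"wz": [0,0,0]}'
python3 -c "from h import *; snap('w2')"
python3 shift.py '{"aperture": [1,1,1,1,1],"tx": [0.06,0.06,0.06,0.06,0],"ty": [0,-0.02,-0.02,-0.02,0],"tz": [0,0,0,0,0],"wx": [0,0,0,0,0],"wy": [0,0,0,0,0],"wz": [0,0,0,0,0]}'
python3 -c "from h import *; snap('w3')"
python3 shift.py '{"aperture": [1,1,1],"tx": [0.03,0.03,0],"ty": [0.05,0.05,0],"tz": [0,0,0],"wx": [0,0,0],"wy": [0,0,0],"wz": [0,0,0]}'
python3 - <<'E'
from h import *
snap('w4')
a=[cv2.imread(f'pics/w{i}.png') for i in (1,2,3,4)]
cv2.imwrite('pics/m.png',cv2.resize(np.vstack([np.hstack(a[:2]),np.hstack(a[2:])]),(800,500),interpolation=cv2.INTER_AREA))
E
```

```text
time: 0.72
tool_pos: [0.5853, -0.1219, 0.3338]
tool_rot: [0.002, 0.708, 0.706, 0.001]
contact_force: [0.3, 0.6, -0.4]
gripper_width: 1.0
grasp_force: 0.0
time: 1.15
tool_pos: [0.5843, 0.0045, 0.3294]
tool_rot: [-0.002, 0.705, 0.709, -0.0]
contact_force: [-0.3, -0.2, 0.3]
gripper_width: 0.999
grasp_force: 0.0
time: 1.82
tool_pos: [0.5243, 0.2405, 0.3302]
tool_rot: [-0.001, 0.705, 0.709, -0.001]
contact_force: [0.8, -0.4, -0.4]
gripper_width: 1.003
grasp_force: 0.0
time: 2.25
tool_pos: [0.6285, 0.2965, 0.3255]
tool_rot: [-0.001, 0.708, 0.706, -0.003]
contact_force: [-0.8, -0.8, -0.4]
gripper_width: 0.998
grasp_force: 0.0
```

View pics/m.png

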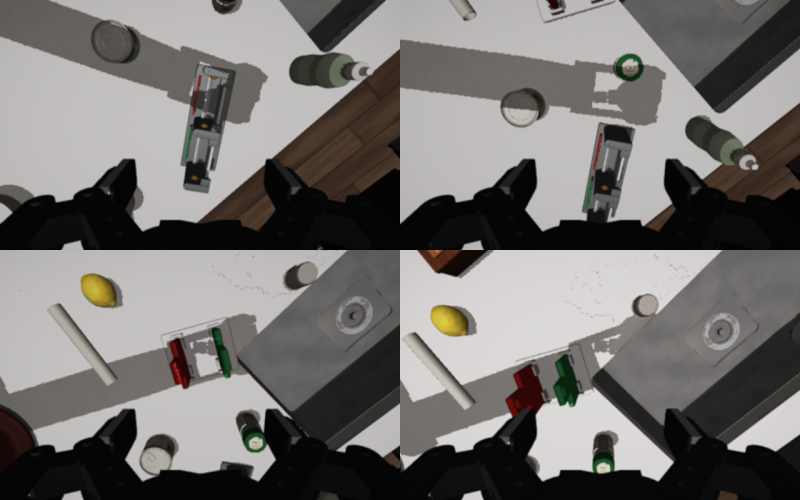

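The mosaic shows w1/w2 over the keeper (red tag at the +y bay, green at -y) and w3/w4 over the stand (red board in the front slot). I'll enlarge them.

```bash
python3 - <<'E'
from h import *
I=lambda n:cv2.imread(f'pics/{n}.png')
z=lambda im,k:cv2.resize(im,None,fx=k,fy=k,interpolation=cv2.INTER_CUBIC)
a=z(I('w1')[80:310,270:420],2.6);b=z(I('w2')[170:400,265:415],2.6)
cv2.imwrite('pics/kA.png',np.hstack([a,b]))
a=z(I('w3')[100:250,240:390],2.6);b=z(I('w4')[145:295,165:315],2.6)
cv2.imwrite('pics/kB.png',np.hstack([a,b]))
for n in('w1','w2','w3','w4'):
    K,t,M=pickle.load(open(f'pics/{n}.pkl','rb'));print(n,t.round(4),R.from_matrix(M).as_rotvec().round(4))
E
```

```text
w1 [ 0.5842 -0.0548  0.4764] [ 2.8756 -0.0046  0.0049]
w2 [0.5835 0.0712 0.4722] [ 2.8785  0.0103 -0.003 ]
w3 [0.5235 0.3074 0.4729] [ 2.877e+00  8.000e-03 -1.800e-03]
w4 [0.6289 0.3638 0.468 ] [ 2.8741e+00 -1.9000e-03 -1.0500e-02]
```

View pics/kA.png

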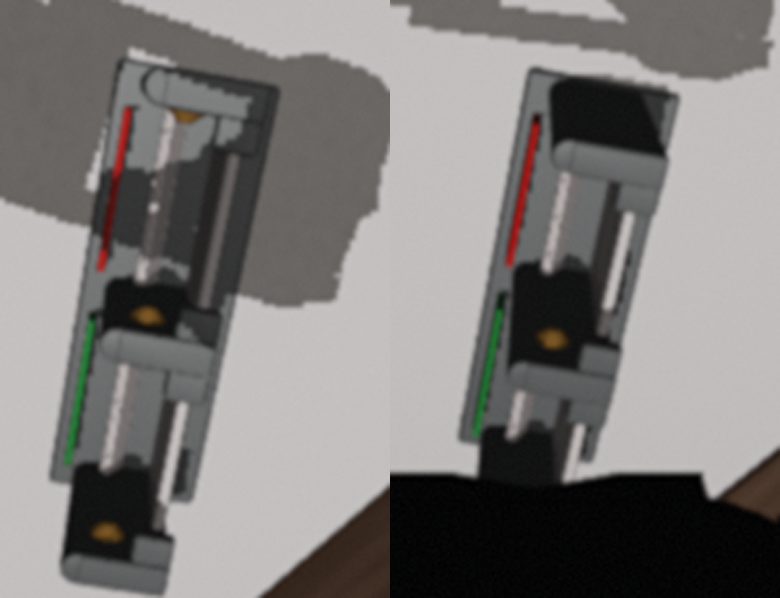

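View pics/kB.png

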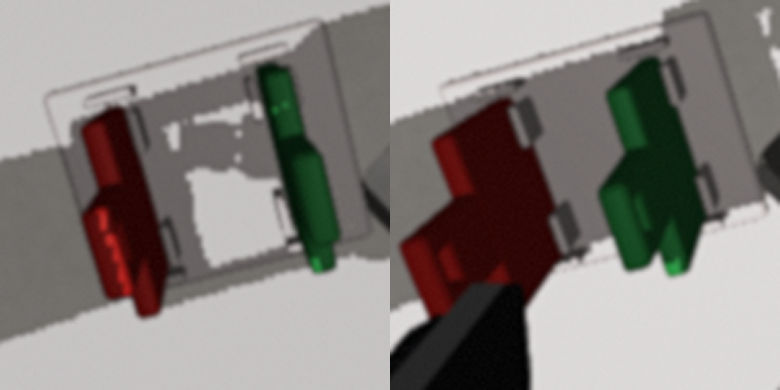

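The keeper corners, tag ends and cheek tips read cleanly in both crops. I'll fit the keeper from those points, and the boards by matching silhouettes.

```bash
cat > fit.py <<'E'
from h import *
from scipy.optimize import least_squares, minimize
W={n:pickle.load(open(f'pics/{n}.pkl','rb')) for n in('w1','w2','w3','w4')}
f=lambda u,v,x0,y0:((u+.5)/2.6-.5+x0,(v+.5)/2.6-.5+y0)
A=lambda u,v:f(u,v,270,80)
B=lambda u,v:f(u-390,v,265,170)
h=.0425
B0,T0='b','t'
o1=[((-h,.12,'b'),A(122,58)),((h,.12,'b'),A(278,88)),((-h,-.12,'b'),A(52,482)),((h,-.12,'b'),A(190,502)),
 ((-.04,.097,'t'),A(129,107)),((-.04,.013,'t'),A(101,270)),((-.04,-.013,'t'),A(93,318)),((-.04,-.097,'t'),A(68,465)),
 ((-.036,.111,.11),A(143,88)),((-.036,0,.11),A(103,345)),((-.036,-.111,.11),A(62,570))]
o2=[((-h,.12,'b'),B(530,68)),((h,.12,'b'),B(680,97)),((-h,-.12,'b'),B(460,440)),
 ((-.04,.097,'t'),B(537,120)),((-.04,.013,'t'),B(510,266)),((-.04,-.013,'t'),B(502,305)),((-.04,-.097,'t'),B(476,437)),
 ((-.036,.111,.11),B(553,155)),((-.036,0,.11),B(510,377))]
def res(p,obs):
    c,s=np.cos(p[2]),np.sin(p[2]);r=[]
    for cm,o in obs:
        for (x,y,z),uv in o:
            z={'b':p[3],'t':p[4]}.get(z,z)
            r.append(proj(cm,[p[0]+c*x-s*y,p[1]+s*x+c*y,z])[0]-uv)
    return np.ravel(r)
for ob in([(W['w1'],o1)],[(W['w2'],o2)],[(W['w1'],o1),(W['w2'],o2)]):
    q=least_squares(res,[.585,-.165,-.15,.004,.025],args=(ob,),loss='soft_l1');print('keeper',q.x.round(4),np.abs(res(q.x,ob)).reshape(-1,2).max(1).round(1))
def poly(p,z0=.010):
    L=[]
    for w0,za,zb in((.04,0,.016),(.045,.016,.09),(.018,.09,.145)):
        for y in(-w0,w0):
            for x in(-.006,.006):
                for z in(za,zb): L.append((x,y,z+z0))
    L=np.array(L);c,s=np.cos(p[2]),np.sin(p[2])
    X=np.c_[p[0]+c*L[:,0]-s*L[:,1],p[1]+s*L[:,0]+c*L[:,1],L[:,2]];return X[:8],X[8:16],X[16:]
def fitb(col,views,p0):
    D=[]
    for n in views:
        im=cv2.imread(f'pics/{n}.png');hs=cv2.cvtColor(im,cv2.COLOR_BGR2HSV);H,S=hs[...,0],hs[...,1]
        m=((S>120)&(((H<8)|(H>172)) if col=='r' else ((H>50)&(H<80)))&(hs[...,2]>25))
        cm=W[n] if n in W else cam(n[:-1])
        uv=np.vstack([proj(cm,x) for x in poly(p0)]);a=np.maximum(uv.min(0).astype(int)-12,0);b=uv.max(0).astype(int)+12
        D.append((cm,m[a[1]:b[1],a[0]:b[0]].astype(float),a))
    def cost(q):
        t=0;p=np.array(p0)+np.array(q)*[.01,.01,.1]
        for cm,m,a in D:
            k=np.zeros((m.shape[0]*4,m.shape[1]*4),np.uint8)
            for X in poly(p):
                g=cv2.convexHull(((proj(cm,X)-a+.5)*4-.5).astype(np.float32)); cv2.fillConvexPoly(k,np.round(g*16).astype(int),1,shift=4)
            k=cv2.resize(k.astype(float),m.shape[::-1],interpolation=cv2.INTER_AREA)
            t+=np.abs(k-m).sum()/m.sum()
        return t/len(D)
    best=min((minimize(cost,s,method='Nelder-Mead',options=dict(initial_simplex=np.array(s)+np.vstack([np.zeros(3),np.eye(3)*.7]))) for s in([0,0,0],[.3,.3,.5],[-.3,-.3,-.5])),key=lambda r:r.fun)
    return (np.array(p0)+best.x*[.01,.01,.1]).round(4),round(best.fun,3)
if __name__=='__main__':
  for col,p0 in(('r',[.487,.2225,.38]),('g',[.562,.245,.38])):
    for v in(['w3'],['w4'],['scene0'],['side0'],['w3','scene0'],['w3','w4','scene0','side0']): print(col,v,*fitb(col,v,p0))
E
python3 fit.py
```

```text
keeper [ 0.6063 -0.1725 -0.1715 -0.0009  0.024 ] [2.8 4.6 3.4 5.  0.9 0.6 0.4 0.7 2.3 1.9 0.7]
keeper [ 6.066e-01 -1.734e-01 -1.749e-01 -5.000e-04  2.420e-02] [3.6 4.  3.4 1.2 0.5 0.8 1.2 0.8 1.3]
keeper [ 6.064e-01 -1.728e-01 -1.730e-01 -2.000e-04  2.460e-02] [3.1 4.9 3.4 5.  0.7 0.8 0.6 0.4 2.  1.8 0.7 3.3 3.8 3.4 0.9 0.6 0.6 1.3
 1.1 1.4]
r ['w3'] [0.4852 0.2237 0.2101] 0.179
r ['w4'] [0.4845 0.2241 0.1462] 0.259
r ['scene0'] [0.4871 0.2286 0.0823] 0.251
r ['side0'] [0.4841 0.2422 0.1857] 0.339
r ['w3', 'scene0'] [0.4853 0.2244 0.1941] 0.243
r ['w3', 'w4', 'scene0', 'side0'] [0.4839 0.2244 0.1818] 0.281
g ['w3'] [0.5621 0.2459 0.3196] 0.443
g ['w4'] [0.5618 0.2449 0.1709] 0.226
g ['scene0'] [ 0.5737  0.2587 -0.2259] 0.519
g ['side0'] [0.5614 0.2555 0.1547] 0.359
g ['w3', 'scene0'] [0.5613 0.2471 0.2995] 0.674
g ['w3', 'w4', 'scene0', 'side0'] [0.5615 0.245  0.1752] 0.529
```

```bash
python3 - <<'E'
s=open('fit.py').read()
s=s.replace("def res(p,obs):","def res(p,obs,sh=(0,0)):").replace("            z={'b'","            x=x+{'b':0,'t':p[5]}.get(z,p[6]); z={'b'")
s=s.replace("-.15,.004,.025]","-.15,.004,.025,0,0]")
a=s.index("hs=cv2.cvtColor");b=s.index("        cm=W[n] if")
s=s[:a]+"""b_,g_,r_=[im[...,i].astype(float)+4 for i in range(3)]
        m=(r_>1.7*np.maximum(g_,b_)) if col=='r' else (g_>1.35*np.maximum(r_,b_))
        m&=np.maximum(r_,g_)>18
        nl,lab,st,ce=cv2.connectedComponentsWithStats(m.astype(np.uint8))
        c0=proj(W[n] if n in W else cam(n[:-1]),poly(p0)[1]).mean(0); m=lab==1+np.argmax([s_[4]*(np.hypot(*(c-c0))<25) for s_,c in zip(st[1:],ce[1:])])
"""+s[b:]
s=s.replace("return (np.array(p0)","cost(best.x);return (np.array(p0)")
open('fit.py','w').write(s)
E
python3 fit.py
```

```text
keeper [ 6.006e-01 -1.717e-01 -1.743e-01  6.000e-04  2.370e-02  6.400e-03
  7.000e-03] [1.2 0.8 0.8 1.1 0.7 0.7 0.4 0.7 1.9 0.9 0.2]
keeper [ 0.6012 -0.1724 -0.1745  0.0018  0.0243  0.006   0.0068] [0.2 0.5 0.1 1.2 0.2 0.8 1.1 0.3 0.3]
keeper [ 0.6009 -0.1719 -0.1748  0.0016  0.0245  0.0061  0.0069] [0.9 1.2 0.5 1.4 0.8 0.9 0.7 0.3 1.7 0.7 0.3 0.4 0.9 0.3 1.  0.4 0.6 1.3
 0.5 0.4]
r ['w3'] [0.4853 0.2238 0.2177] 0.174
r ['w4'] [0.4843 0.2238 0.1463] 0.252
r ['scene0'] [0.4879 0.2291 0.1065] 0.246
r ['side0'] [0.4841 0.2438 0.1867] 0.323
r ['w3', 'scene0'] [0.4852 0.2243 0.2021] 0.232
r ['w3', 'w4', 'scene0', 'side0'] [0.4839 0.2241 0.1818] 0.27
g ['w3'] [0.5624 0.2456 0.3056] 0.216
g ['w4'] [0.5619 0.2451 0.1832] 0.192
g ['scene0'] [ 0.5712  0.2519 -0.1209] 0.489
g ['side0'] [0.5622 0.2679 0.1578] 0.282
g ['w3', 'scene0'] [0.5618 0.2465 0.2801] 0.519
g ['w3', 'w4', 'scene0', 'side0'] [0.5615 0.2463 0.1858] 0.411
```

```bash
cat > st.py <<'E'
from fit import *
a3=lambda u,v:f(u,v,240,100); a4=lambda u,v:f(u-390,v,165,145)
o=[(W['w3'],[((-.075,.059,'b'),a3(45,97)),((.075,.059,'b'),a3(322,18)),((.075,-.059,'b'),a3(370,232))]),
   (W['w4'],[((-.075,.059,'b'),a4(442,85)),((.075,.059,'b'),a4(707,12)),((.075,-.059,'b'),a4(767,210))])]
fn=lambda p,o:res(np.r_[p,0,0,0],o)
for ob in(o[:1],o[1:],o):
    q=least_squares(fn,[.523,.234,.27,.004],args=(ob,));print('stand',q.x.round(4),fn(q.x,ob).round(1))
th=q.x[2]
for s,c in((-.04,'r'),(.04,'g')): print(c,(q.x[:2]+s*np.array([np.cos(th),np.sin(th)])).round(4))
E
python3 st.py | grep -v keep
python3 - <<'E'
from fit import *
# overlay of model at nominal and masks
o=[]
for n,x0,y0 in(('w3',240,100),('w4',165,145)):
    im=cv2.imread(f'pics/{n}.png');k=4
    big=cv2.resize(im,None,fx=k,fy=k,interpolation=cv2.INTER_CUBIC)
    for p in([.485,.2238,.27],[.562,.2458,.27]):
        for X in poly(p)[1:]:
            uv=np.round((proj(W[n],X)+.5)*k-.5).astype(int)
            for i in range(8):
                for b in(1,2,4):
                    if i^b>i: cv2.line(big,tuple(map(int,uv[i])),tuple(map(int,uv[i^b])),(255,255,0),1)
    o.append(big[y0*k:(y0+150)*k,(x0+15)*k:(x0+115)*k])
cv2.imwrite('pics/ov.png',np.hstack(o))
E
```

```text
7.000e-03] [1.2 0.8 0.8 1.1 0.7 0.7 0.4 0.7 1.9 0.9 0.2]
 0.5 0.4]
stand [ 0.5239  0.2343  0.2741 -0.0039] [ 0.1 -0.3 -0.5  0.1  0.4  0.2]
stand [ 0.5216  0.2332  0.2715 -0.0072] [ 0.5 -0.1 -0.6 -0.6  0.   0.8]
stand [ 0.5232  0.2343  0.273  -0.003 ] [-0.5 -0.3 -0.9  0.2 -0.1  0.4  0.4 -0.1  0.2 -1.1  1.   1. ]
r [0.4847 0.2235]
g [0.5617 0.245 ]
keeper [ 6.006e-01 -1.717e-01 -1.743e-01  6.000e-04  2.370e-02  6.400e-03
  7.000e-03] [1.2 0.8 0.8 1.1 0.7 0.7 0.4 0.7 1.9 0.9 0.2]
keeper [ 0.6012 -0.1724 -0.1745  0.0018  0.0243  0.006   0.0068] [0.2 0.5 0.1 1.2 0.2 0.8 1.1 0.3 0.3]
keeper [ 0.6009 -0.1719 -0.1748  0.0016  0.0245  0.0061  0.0069] [0.9 1.2 0.5 1.4 0.8 0.9 0.7 0.3 1.7 0.7 0.3 0.4 0.9 0.3 1.  0.4 0.6 1.3
 0.5 0.4]
```

View pics/ov.png

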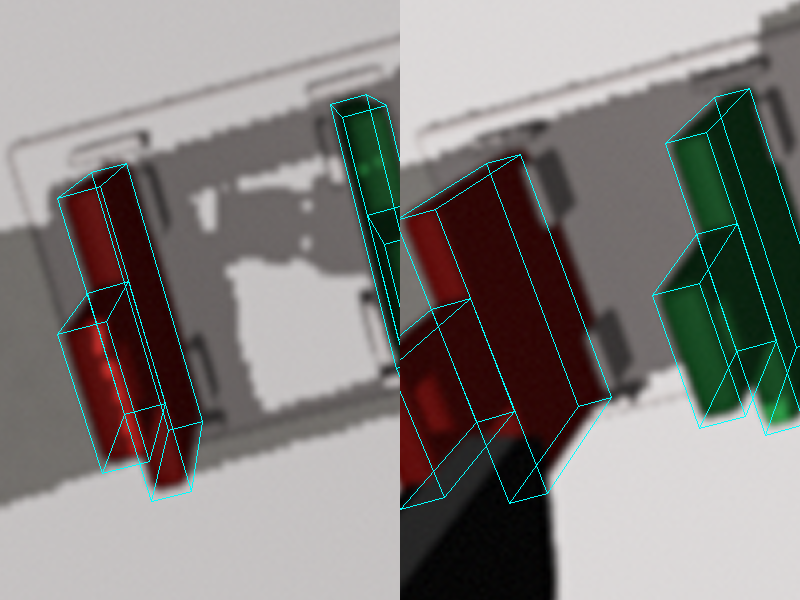

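The overlay agrees to about 1–2 mm: red at (0.485, 0.224), green at (0.562, 0.246), yaw 0.272. Moving above red.

```bash
cat > go.py <<'E'
# delta in tool axes from measured pose to board pose: x y z yaw lean(deg) g [yoff]
import sys; from h import *
x,y,z,yaw,lean,g=map(float,sys.argv[1:7]); yo=float(sys.argv[7]) if len(sys.argv)>7 else 0
Rb=R.from_euler('zyx',[yaw,-np.radians(lean),0]); Rt=Rb*R.from_matrix([[0,1,0],[1,0,0],[0,0,-1]])
s=manip.state(); T=np.array([x,y,z])+Rb.apply([0,yo,g]); Rc=Rq(s['tool_rot'])
print('d',Rc.inv().apply(T-s['tool_pos']).round(4),'in target axes',Rt.inv().apply(T-s['tool_pos']).round(4),'rot',(Rc.inv()*Rt).as_rotvec().round(4),'F',np.round(s['contact_force'],1))
E
python3 shift.py '{"aperture": [0.6,0.6,0.6,0.6,0.6],"tx": [-0.0254,-0.0254,-0.0254,0,0],"ty": [-0.0467,-0.0467,-0.0467,0,0],"tz": [0.0103,0.0103,0.0103,0,0],"wx": [0,0,0,0,0],"wy": [0,0,0,0,0],"wz": [0,0,0,-0.136,-0.136]}'
python3 shift.py '{"aperture": [0.6,0.6,0.6],"tx": [0,0,0],"ty": [0,0,0],"tz": [0,0,0],"wx": [0,0,0],"wy": [0,0,0],"wz": [0,0,0]}'
python3 go.py .485 .2238 .01 .272 0 .108
python3 shift.py '{"aperture": [0.6],"tx": [0],"ty": [0],"tz": [0],"wx": [0],"wy": [0],"wz": [0]}'
python3 go.py .485 .2238 .01 .272 0 .108
```

```text
time: 2.92
tool_pos: [0.4844, 0.2196, 0.301]
tool_rot: [0.001, 0.604, 0.797, 0.001]
contact_force: [0.8, -0.3, 0.6]
gripper_width: 0.6
grasp_force: 0.0
time: 3.3
tool_pos: [0.4857, 0.2214, 0.3006]
tool_rot: [0.0, 0.605, 0.796, 0.0]
contact_force: [0.2, -0.9, 0.6]
gripper_width: 0.601
grasp_force: 0.0
d [ 2.500e-03 -1.000e-04  1.826e-01] in target axes [ 0.0025 -0.      0.1826] rot [ 0.0003  0.0001 -0.0015] F [ 0.2 -0.9  0.6]
time: 3.42
tool_pos: [0.4857, 0.2216, 0.3004]
tool_rot: [-0.0, 0.605, 0.796, -0.0]
contact_force: [-1.1, -0.9, 0.6]
gripper_width: 0.602
grasp_force: 0.0
d [ 2.300e-03 -1.000e-04  1.824e-01] in target axes [ 2.300e-03 -1.000e-04  1.824e-01] rot [-0.0001  0.0001 -0.0006] F [-1.1 -0.9  0.6]
```

```bash
python3 shift.py '{"aperture": [0.6,0.6,0.6,0.6,0.6],"tx": [0.0033,0,0,0,0],"ty": [0,0,0,0,0],"tz": [0.045,0.05,0.045,0.0275,0.015],"wx": [0,0,0,0,0],"wy": [0,0,0,0,0],"wz": [0,0,0,0,0]}'
python3 shift.py '{"aperture": [0.6,0,0,0,0],"tx": [0,0,0,0,0],"ty": [0,0,0,0,0],"tz": [0,0,0,0,0],"wx": [0,0,0,0,0],"wy": [0,0,0,0,0],"wz": [0,0,0,0,0]}'
python3 go.py .485 .2238 .01 .272 0 .108
```

```text
time: 4.05
tool_pos: [0.4838, 0.2247, 0.1159]
tool_rot: [-0.001, 0.605, 0.796, -0.001]
contact_force: [0.1, 0.3, 0.0]
gripper_width: 0.597
grasp_force: 0.0
time: 4.68
tool_pos: [0.4858, 0.2252, 0.1197]
tool_rot: [0.001, 0.605, 0.796, 0.001]
contact_force: [0.7, -0.5, 5.2]
gripper_width: 0.135
grasp_force: 59.4
d [-0.0012 -0.0012  0.0017] in target axes [-0.0012 -0.0012  0.0017] rot [ 0.003  -0.0001  0.0001] F [ 0.7 -0.5  5.2]
```

```bash
python3 shift.py '{"aperture": [0,0,0,0,0],"tx": [0,0,0,0,0],"ty": [0,0,0,0,0],"tz": [-0.03,-0.05,-0.05,-0.03,0],"wx": [0,0,0,0,0],"wy": [0,0,0,0,0],"wz": [0,0,0,0,0]}'
python3 shift.py '{"aperture": [0,0],"tx": [0,0],"ty": [0,0],"tz": [0,0],"wx": [0,0],"wy": [0,0],"wz": [0,0]}'
python3 - <<'E'
from h import *
snap('g1'); cv2.imwrite('pics/gs1.png',manip.grab_frame('scene')[:,:,::-1])
s=manip.state();print(s['tool_pos'],s['tool_rot'])
pickle.dump((s['tool_pos'],s['tool_rot']),open('pics/g1s.pkl','wb'))
im=cv2.imread('pics/g1.png');sc=cv2.imread('pics/gs1.png')
T=np.array(s['tool_pos']); print(proj(cam('wrist'),T),proj(cam('scene'),T))
u,v=proj(cam('scene'),T)[0].astype(int)
z=lambda a:cv2.resize(a,(400,400),interpolation=cv2.INTER_CUBIC)
a=cv2.resize(im[80:400,220:420],(375,600),interpolation=cv2.INTER_CUBIC)
b=z(sc[v-30:v+70,u-50:u+50]); b=cv2.copyMakeBorder(b,0,200,0,0,cv2.BORDER_CONSTANT)
cv2.imwrite('pics/gv.png',np.hstack([a,b]));print(u,v)
E
```

```text
time: 5.3
tool_pos: [0.4858, 0.2252, 0.2805]
tool_rot: [0.002, 0.605, 0.796, 0.002]
contact_force: [0.6, -0.2, -2.5]
gripper_width: 0.129
grasp_force: 59.7
time: 5.55
tool_pos: [0.4836, 0.2245, 0.2749]
tool_rot: [-0.001, 0.605, 0.796, -0.002]
contact_force: [-0.8, -0.5, -2.0]
gripper_width: 0.13
grasp_force: 59.7
[0.48397825 0.22460443 0.27577923] [-0.00098151  0.60473876  0.7964221  -0.0013813 ]
[[321.40258717 262.1427622 ]] [[257.40588458 127.41699967]]
257 127
```

View pics/gv.png

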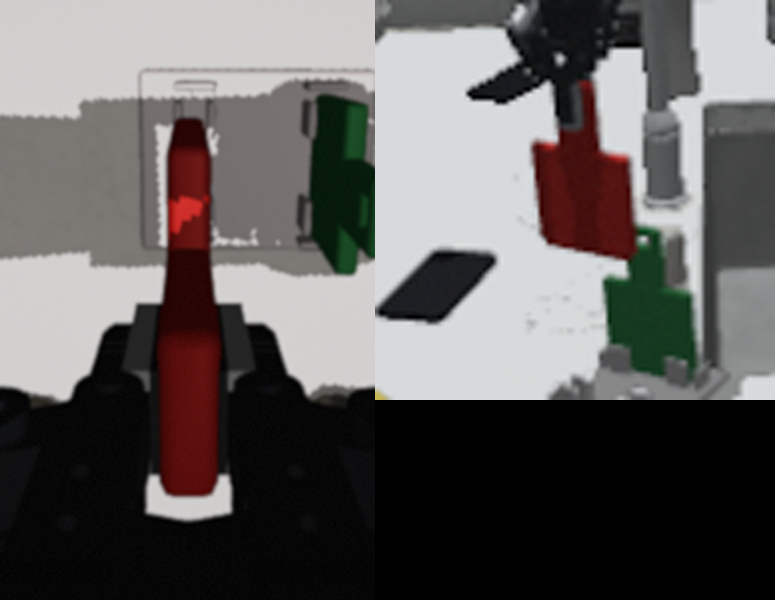

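```bash
cat > inh.py <<'E'
from h import *
from scipy.optimize import least_squares
def inhand(n,v_near,v_far,v_sh,v_shin,u):
    c=pickle.load(open(f'pics/{n}.pkl','rb'));p,q=pickle.load(open(f'pics/{n}s.pkl','rb'));Rt=Rq(q)
    pts=[(.018,.145,v_near),(-.018,.145,v_far),(.045,.09,v_sh),(.018,.09,v_shin)]
    def r(a): return [proj(c,np.array(p)+Rt.apply([y+a[0],0,-(z-a[1])]))[0][1]-v for y,z,v in pts]
    s=least_squares(r,[0,.109]);print('tool-x offset of board, g:',s.x.round(4),np.round(s.fun,2))
    c0=[proj(c,np.array(p)+Rt.apply([y+s.x[0],0,-(z-s.x[1])]))[0].round(1) for y,z,v in pts];print(c0)
if __name__=='__main__':
    k=1.875; inhand('g1',80+341/k,80+492/k,80+146/k,80+250/k,0)
E
python3 inh.py
```

```text
tool-x offset of board, g: [-0.0021  0.1153] [-3.7   2.18  2.6  -0.31]
[array([322.7, 258.2]), array([322.5, 344.6]), array([322.1, 160.5]), array([322.1, 213. ])]
```

```bash
python3 - <<'E'
from h import *
from scipy.optimize import least_squares
c=pickle.load(open('pics/g1.pkl','rb'));p,q=pickle.load(open('pics/g1s.pkl','rb'));Rt=Rq(q);k=1.875
P=[(.018,.145,80+341/k),(-.018,.145,80+492/k),(.045,.09,80+146/k),(.018,.09,80+250/k)]
for g in(.1075,.1097,.112):
    print(g,[least_squares(lambda a:proj(c,np.array(p)+Rt.apply([y+a[0],0,-(z-g)]))[0][1]-v,[0]).x.round(4)[0] for y,z,v in P])
E
```

```text
0.1075 [np.float64(0.0001), np.float64(0.0048), np.float64(0.0002), np.float64(0.0001)]
0.1097 [np.float64(-0.0009), np.float64(0.0032), np.float64(-0.0001), np.float64(-0.0006)]
0.112 [np.float64(-0.002), np.float64(0.0014), np.float64(-0.0004), np.float64(-0.0013)]
```

```bash
cat > seat.py <<'E'
# print target args for go.py: bay, s (along plane), x0 (mm ahead of seat), lean deg
import sys,numpy as np
b,s,x0,l=sys.argv[1],*map(float,sys.argv[2:5]); yaw=-.175; X,Y={'r':(.6169,-.1188),'g':(.5977,-.2272)}[b]
t=np.radians(l); h=x0/1000-s*np.sin(t); z=.008+.006*np.sin(t)+s*np.cos(t)
print(round(X+h*np.cos(yaw),4),round(Y+h*np.sin(yaw),4),round(z,4),yaw,l,.1097)
E
python3 go.py $(python3 seat.py r .13 -1 0); python3 go.py $(python3 seat.py r .13 -1 25)
```

```text
d [-0.366  0.035  0.028] in target axes [-0.315   0.1897  0.0281] rot [-0.0033  0.0009  0.4469] F [ 0.4 -0.5 -1.2]
d [-0.3299 -0.0592  0.0482] in target axes [-0.3272  0.0662  0.0568] rot [-0.4427 -0.0205  0.4399] F [ 0.4 -0.5 -1.2]
```

```bash
python3 shift.py '{"aperture": [0,0,0,0,0],"tx": [-0.05,-0.06,-0.06,-0.06,-0.05],"ty": [-0.01,-0.01,-0.01,-0.01,-0.01],"tz": [0,0,0,0,0],"wx": [0,0,0,0,0],"wy": [0,0,0,0,0],"wz": [0,0,0,0,0]}'
python3 shift.py '{"aperture": [0,0,0,0,0],"tx": [-0.05,0,0,0,0],"ty": [-0.01,0,0,0,0],"tz": [0,0,0,0,0],"wx": [0,0,0,-0.148,-0.148],"wy": [0,0,0,0,0],"wz": [0.149,0.149,0.149,0,0]}'
python3 shift.py '{"aperture": [0,0,0,0],"tx": [0,0,0,0],"ty": [0,0,0,0],"tz": [0,0,0,0],"wx": [-0.142,0,0,0],"wy": [0,0,0,0],"wz": [0,0,0,0]}'
python3 go.py $(python3 seat.py r .13 -1 25)
```

```text
time: 6.28
tool_pos: [0.5114, -0.0604, 0.2771]
tool_rot: [-0.0, 0.605, 0.796, -0.0]
contact_force: [1.5, 0.9, -2.5]
gripper_width: 0.134
grasp_force: 59.5
time: 6.9
tool_pos: [0.5158, -0.1093, 0.2772]
tool_rot: [0.114, 0.758, 0.635, 0.096]
contact_force: [-0.2, -0.3, -2.4]
gripper_width: 0.133
grasp_force: 59.9
time: 7.4
tool_pos: [0.5164, -0.1094, 0.2787]
tool_rot: [0.166, 0.748, 0.627, 0.139]
contact_force: [0.4, -0.4, -1.3]
gripper_width: 0.127
grasp_force: 59.9
d [ 0.0001 -0.0225  0.0456] in target axes [-0.0036 -0.0221  0.0457] rot [0.0076 0.0736 0.0166] F [ 0.4 -0.4 -1.3]
```

```bash
sed -i "s/'zyx'/'ZYX'/" go.py; for s in .13 .03 0; do python3 go.py $(python3 seat.py r $s -1 25); done
```

```text
d [ 0.0082 -0.0231  0.0453] in target axes [ 0.0082 -0.0231  0.0454] rot [0.0012 0.     0.0002] F [ 0.4 -0.4 -1.3]
d [ 0.0083 -0.0233  0.1454] in target axes [ 0.0083 -0.0231  0.1454] rot [0.0012 0.     0.0002] F [ 0.4 -0.4 -1.3]
d [ 0.0083 -0.0233  0.1754] in target axes [ 0.0083 -0.0231  0.1754] rot [0.0012 0.     0.0002] F [ 0.4 -0.4 -1.3]
```

```bash
python3 shift.py '{"aperture": [0,0,0,0,0],"tx": [0.0083,0,0,0,0],"ty": [-0.0233,0,0,0,0],"tz": [0,0.04,0.05,0.04,0],"wx": [0,0,0,0,0],"wy": [0,0,0,0,0],"wz": [0,0,0,0,0]}'
python3 shift.py '{"aperture": [0,0,0],"tx": [0,0,0],"ty": [0,0,0],"tz": [0.015,0,0],"wx": [0,0,0],"wy": [0,0,0],"wz": [0,0,0]}'
python3 go.py $(python3 seat.py r 0 -1 25)
```

```text
time: 8.02
tool_pos: [0.5492, -0.1061, 0.1457]
tool_rot: [0.162, 0.749, 0.628, 0.137]
contact_force: [0.1, 0.7, -1.3]
gripper_width: 0.133
grasp_force: 59.8
time: 8.4
tool_pos: [0.5574, -0.1082, 0.1382]
tool_rot: [0.167, 0.748, 0.627, 0.14]
contact_force: [0.5, 0.3, -2.1]
gripper_width: 0.134
grasp_force: 59.8
d [-0.     -0.0002  0.0311] in target axes [-0.     -0.0001  0.0311] rot [0.0038 0.0004 0.0002] F [ 0.5  0.3 -2.1]
```

```bash
python3 shift.py '{"aperture": [0,0,0,0],"tx": [0,0,0,0],"ty": [0,0,0,0],"tz": [0.012,0.01,0,0],"wx": [0,0,0,0],"wy": [0,0,0,0],"wz": [0,0,0,0]}'; python3 go.py $(python3 seat.py r 0 -1 25)
python3 shift.py '{"aperture": [0,0,0],"tx": [0,0,0],"ty": [0,0,0],"tz": [0.005,0,0],"wx": [0,0,0],"wy": [0,0,0],"wz": [0,0,0]}'; python3 go.py $(python3 seat.py r 0 -1 25)
python3 shift.py '{"aperture": [0,0,0],"tx": [0,0,0],"ty": [0,0,0],"tz": [0.003,0,0],"wx": [0,0,0],"wy": [0,0,0],"wz": [0,0,0]}'; python3 go.py $(python3 seat.py r 0 -1 25)
```

```text
time: 8.9
tool_pos: [0.5659, -0.1095, 0.1165]
tool_rot: [0.166, 0.748, 0.627, 0.139]
contact_force: [-0.7, -0.8, -1.8]
gripper_width: 0.13
grasp_force: 59.9
d [-0.0002  0.0013  0.0079] in target axes [-0.0002  0.0013  0.0079] rot [ 0.001  -0.0001  0.    ] F [-0.7 -0.8 -1.8]
time: 9.28
tool_pos: [0.568, -0.11, 0.1122]
tool_rot: [0.166, 0.748, 0.627, 0.14]
contact_force: [0.4, 0.4, -1.7]
gripper_width: 0.136
grasp_force: 59.9
d [-0.0002  0.0011  0.003 ] in target axes [-0.0002  0.0011  0.003 ] rot [ 0.0016 -0.      0.    ] F [ 0.4  0.4 -1.7]
time: 9.65
tool_pos: [0.5696, -0.1103, 0.1098]
tool_rot: [0.167, 0.748, 0.627, 0.14]
contact_force: [0.3, 1.0, -0.7]
gripper_width: 0.13
grasp_force: 60.1
d [-0.0001  0.0007  0.0002] in target axes [-0.0001  0.0007  0.0002] rot [ 0.0024  0.0001 -0.    ] F [ 0.3  1.  -0.7]
```

```bash
python3 shift.py '{"aperture": [0,0],"tx": [0,0],"ty": [0,0],"tz": [0.0015,0],"wx": [0,0],"wy": [0,0],"wz": [0,0]}';python3 shift.py '{"aperture": [0,0,0],"tx": [0,0,0],"ty": [0,0,0],"tz": [0.0015,0,0],"wx": [0,0,0],"wy": [0,0,0],"wz": [0,0,0]}'; python3 go.py $(python3 seat.py r 0 -1 25)
```

```text
time: 9.9
tool_pos: [0.5707, -0.1105, 0.1097]
tool_rot: [0.167, 0.748, 0.627, 0.14]
contact_force: [-4.7, 0.2, 5.7]
gripper_width: 0.129
grasp_force: 61.1
time: 10.28
tool_pos: [0.5719, -0.1109, 0.1096]
tool_rot: [0.168, 0.748, 0.627, 0.14]
contact_force: [-6.2, 1.6, 10.2]
gripper_width: 0.133
grasp_force: 61.8
d [ 0.0001 -0.0014 -0.001 ] in target axes [ 0.0001 -0.0014 -0.001 ] rot [0.0048 0.0005 0.0005] F [-6.2  1.6 10.2]
```

```bash
python3 shift.py '{"aperture": [0,0,0],"tx": [0,0,0],"ty": [0.0095,0.0095,0],"tz": [0.0007,0.0007,0],"wx": [0.0873,0.0873,0],"wy": [0,0,0],"wz": [0,0,0]}'; python3 go.py $(python3 seat.py r 0 0 15)
python3 shift.py '{"aperture": [0,0],"tx": [0,0],"ty": [0.0095,0],"tz": [0.0007,0],"wx": [0.0873,0],"wy": [0,0],"wz": [0,0]}';python3 go.py $(python3 seat.py r 0 0 10)
```

```text
time: 10.65
tool_pos: [0.59, -0.1138, 0.1152]
tool_rot: [0.101, 0.759, 0.637, 0.085]
contact_force: [-6.2, 2.3, 11.4]
gripper_width: 0.132
grasp_force: 62.4
d [-0.0002 -0.0009 -0.0007] in target axes [-0.0002 -0.0009 -0.0007] rot [ 0.0026 -0.0001  0.0005] F [-6.2  2.3 11.4]
time: 10.9
tool_pos: [0.5991, -0.1154, 0.1168]
tool_rot: [0.068, 0.763, 0.64, 0.057]
contact_force: [-3.9, 1.2, 9.4]
gripper_width: 0.135
grasp_force: 62.1
d [-0.0002 -0.0009 -0.0004] in target axes [-0.0002 -0.0009 -0.0004] rot [ 0.0036 -0.0001  0.0004] F [-3.9  1.2  9.4]
```

```bash
python3 shift.py '{"aperture": [0,0],"tx": [0,0],"ty": [0.0095,0],"tz": [0.0007,0],"wx": [0.0873,0],"wy": [0,0],"wz": [0,0]}'; python3 shift.py '{"aperture": [0,0,0],"tx": [0,0,0],"ty": [0.0095,0,0],"tz": [0.0007,0,0],"wx": [0.0873,0,0],"wy": [0,0,0],"wz": [0,0,0]}';python3 go.py $(python3 seat.py r 0 0 0)
```

```text
time: 11.15
tool_pos: [0.6087, -0.1171, 0.1176]
tool_rot: [0.035, 0.765, 0.642, 0.03]
contact_force: [0.3, 1.0, 9.0]
gripper_width: 0.133
grasp_force: 61.9
time: 11.52
tool_pos: [0.617, -0.1185, 0.1176]
tool_rot: [0.002, 0.766, 0.643, 0.002]
contact_force: [-2.4, 2.2, 9.3]
gripper_width: 0.131
grasp_force: 61.8
d [-0.0003 -0.0001 -0.0001] in target axes [-0.0003 -0.0001 -0.0001] rot [ 0.0047 -0.0002  0.0001] F [-2.4  2.2  9.3]
```

```bash
python3 shift.py '{"aperture": [0,0],"tx": [0,0],"ty": [0.0015,0],"tz": [0,0],"wx": [0.008,0],"wy": [0,0],"wz": [0,0]}'; python3 shift.py '{"aperture": [0,0,0],"tx": [0,0,0],"ty": [0.0015,0,0],"tz": [0,0,0],"wx": [0,0,0],"wy": [0,0,0],"wz": [0,0,0]}';python3 go.py $(python3 seat.py r 0 0 0)
```

```text
time: 11.78
tool_pos: [0.6178, -0.1187, 0.1176]
tool_rot: [-0.002, 0.766, 0.643, -0.001]
contact_force: [-5.3, 1.5, 10.4]
gripper_width: 0.136
grasp_force: 61.9
time: 12.15
tool_pos: [0.618, -0.1187, 0.1176]
tool_rot: [-0.003, 0.766, 0.643, -0.002]
contact_force: [-8.2, 3.2, 12.9]
gripper_width: 0.129
grasp_force: 62.3
d [-0.0003 -0.0011 -0.0001] in target axes [-0.0003 -0.0011 -0.0001] rot [-0.0079 -0.0002  0.0001] F [-8.2  3.2 12.9]
```

```bash
python3 shift.py '{"aperture": [0.5,0.5,0.5,0.5,0.5],"tx": [0,0,0,0,0],"ty": [0,0,0,0,0],"tz": [0,0,0,-0.03,-0.05],"wx": [0,0,0,0,0],"wy": [0,0,0,0,0],"wz": [0,0,0,0,0]}'; python3 shift.py '{"aperture": [0.6,0.6,0.6,0.6],"tx": [0,0,0,0],"ty": [0,0,0,0],"tz": [-0.05,-0.05,0,0],"wx": [0,0,0,0],"wy": [0,0,0,0],"wz": [0,0,0,0]}'
python3 - <<'E'
from h import *
snap('p1'); sc=manip.grab_frame('scene')[:,:,::-1].copy(); sd=manip.grab_frame('side')[:,:,::-1].copy();cv2.imwrite('pics/ps1.png',sc);cv2.imwrite('pics/pd1.png',sd)
a=cv2.resize(cv2.imread('pics/p1.png')[0:400,220:480],(390,600),interpolation=cv2.INTER_CUBIC)
b=cv2.resize(sc[150:262,330:430],(268,300),interpolation=cv2.INTER_CUBIC);c=cv2.resize(sd[170:282,320:420],(268,300),interpolation=cv2.INTER_CUBIC)
cv2.imwrite('pics/pv.png',np.hstack([a,np.vstack([b,c])]))
E
python3 go.py .562 .2458 .01 .272 0 .1097
```

```text
time: 12.78
tool_pos: [0.6181, -0.1186, 0.1932]
tool_rot: [-0.005, 0.766, 0.643, -0.004]
contact_force: [-0.3, 0.1, 0.3]
gripper_width: 0.5
grasp_force: 0.0
time: 13.28
tool_pos: [0.6202, -0.1192, 0.2948]
tool_rot: [-0.003, 0.766, 0.643, -0.002]
contact_force: [0.3, 0.3, -1.3]
gripper_width: 0.6
grasp_force: 0.0
d [ 0.3491 -0.1184  0.1747] in target axes [0.3668 0.0425 0.1733] rot [-0.0102 -0.0029 -0.447 ] F [0.2 0.2 0.1]
```

View pics/pv.png

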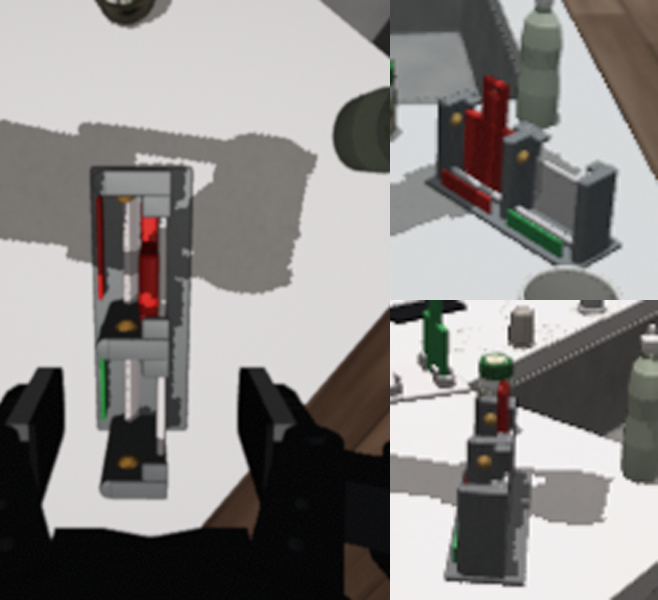

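Red stands upright behind the catches and under both tabs. Now for green.

```bash
python3 shift.py '{"aperture": [0.6,0.6,0.6,0.6,0.6],"tx": [0.05,0.058,0.058,0.058,0.058],"ty": [-0.018,-0.02,-0.02,-0.02,-0.02],"tz": [0,0,0,0,0],"wx": [0,0,0,0,0],"wy": [0,0,0,0,0],"wz": [0,0,0,0,0]}'
python3 shift.py '{"aperture": [0.6,0.6,0.6,0.6,0.6],"tx": [0.058,0,0,0,0],"ty": [-0.02,0,0,0,0],"tz": [0,0,0,0,0],"wx": [0,-0.008,0,0,0],"wy": [0,0,0,0,0],"wz": [0,-0.147,-0.15,-0.15,0]}' >/dev/null
python3 shift.py '{"aperture": [0.6,0.6],"tx": [0,0],"ty": [0,0],"tz": [0,0],"wx": [0,0],"wy": [0,0],"wz": [0,0]}'
python3 go.py .562 .2458 .01 .272 0 .1097
```

```text
time: 14.05
tool_pos: [0.5719, 0.1773, 0.2946]
tool_rot: [-0.003, 0.766, 0.643, -0.003]
contact_force: [0.4, -0.1, 0.3]
gripper_width: 0.599
grasp_force: 0.0
time: 14.92
tool_pos: [0.5633, 0.236, 0.2961]
tool_rot: [0.0, 0.605, 0.796, 0.0]
contact_force: [0.5, -0.8, 0.3]
gripper_width: 0.605
grasp_force: 0.0
d [0.0098 0.0012 0.1764] in target axes [0.0098 0.0014 0.1764] rot [ 0.001   0.0001 -0.0013] F [ 0.5 -0.8  0.3]
```

```bash
python3 shift.py '{"aperture": [0.6,0.6,0.6,0.6,0.6],"tx": [0.0105,0,0,0,0],"ty": [0.0012,0,0,0,0],"tz": [0.04,0.05,0.045,0.0265,0.015],"wx": [0,0,0,0,0],"wy": [0,0,0,0,0],"wz": [0,0,0,0,0]}' >/dev/null
python3 shift.py '{"aperture": [0.6,0,0,0,0],"tx": [0,0,0,0,0],"ty": [0,0,0,0,0],"tz": [0,0,0,0,0],"wx": [0,0,0,0,0],"wy": [0,0,0,0,0],"wz": [0,0,0,0,0]}'
python3 go.py .562 .2458 .01 .272 0 .1097
python3 shift.py '{"aperture": [0,0,0,0,0],"tx": [0,0,0,0,0],"ty": [0,0,0,0,0],"tz": [-0.03,-0.05,-0.05,-0.03,0],"wx": [0,0,0,0,0],"wy": [0,0,0,0,0],"wz": [0,0,0,0,0]}'
python3 shift.py '{"aperture": [0,0],"tx": [0,0],"ty": [0,0],"tz": [0,0],"wx": [0,0],"wy": [0,0],"wz": [0,0]}' >/dev/null
python3 - <<'E'
from h import *
snap('g2'); s=manip.state(); pickle.dump((s['tool_pos'],s['tool_rot']),open('pics/g2s.pkl','wb'))
# vertical profile along board mid column, both grasps
for n,ch in(('g1',2),('g2',1)):
    im=cv2.imread(f'pics/{n}.png').astype(int); c=im[:,319:324].mean(1); print(n,[int(x) for x in c[140:350,ch]])
E
python3 go.py $(python3 seat.py g .13 -1 0); python3 go.py $(python3 seat.py g .13 -1 25)
```

```text
time: 16.18
tool_pos: [0.563, 0.247, 0.1219]
tool_rot: [0.001, 0.605, 0.796, 0.002]
contact_force: [-0.1, 0.3, 6.1]
gripper_width: 0.134
grasp_force: 59.4
d [-0.0009 -0.0013  0.0022] in target axes [-0.0009 -0.0013  0.0022] rot [0.0045 0.     0.    ] F [-0.1  0.3  6.1]
time: 16.8
tool_pos: [0.563, 0.2469, 0.283]
tool_rot: [0.002, 0.605, 0.796, 0.003]
contact_force: [1.0, 1.1, -1.1]
gripper_width: 0.126
grasp_force: 59.5
g1 [119, 112, 86, 54, 39, 39, 39, 39, 39, 40, 40, 39, 39, 40, 39, 39, 39, 46, 57, 67, 78, 86, 93, 98, 101, 103, 103, 103, 103, 102, 103, 103, 103, 103, 103, 102, 102, 102, 103, 102, 103, 103, 102, 101, 114, 150, 187, 204, 207, 207, 207, 206, 207, 204, 190, 173, 160, 139, 111, 101, 100, 101, 102, 101, 102, 101, 101, 102, 101, 102, 102, 96, 75, 50, 39, 39, 39, 39, 39, 40, 40, 39, 40, 39, 40, 40, 39, 39, 39, 39, 39, 40, 40, 40, 40, 40, 40, 40, 39, 39, 38, 39, 40, 39, 39, 39, 40, 40, 40, 40, 40, 40, 39, 39, 41, 45, 50, 55, 61, 66, 71, 73, 76, 79, 82, 87, 91, 94, 93, 94, 94, 94, 94, 94, 95, 94, 95, 94, 94, 94, 94, 94, 94, 94, 94, 95, 95, 95, 94, 94, 93, 94, 95, 94, 94, 94,
[... 625 characters left out ...]
 31, 31, 31, 31, 31, 31, 31, 32, 31, 32, 31, 32, 32, 32, 31, 30, 32, 34, 38, 43, 47, 51, 55, 57, 60, 62, 64, 68, 71, 73, 74, 74, 74, 74, 74, 74, 74, 75, 75, 75, 75, 74, 75, 74, 74, 74, 74, 74, 74, 74, 74, 74, 74, 74, 75, 74, 74, 74, 74, 74, 74, 75, 74, 74, 74, 74, 74, 73, 73, 74, 73, 73, 73, 73, 73, 72, 73, 72, 73, 72, 72, 71, 72, 71, 71, 72, 71, 71, 71, 70, 71, 71, 70, 70, 70, 69, 70, 70, 70, 69, 69, 69, 68, 65, 63, 78, 104, 123, 129, 132, 134, 136, 140, 146]
d [-0.4655 -0.0925  0.0298] in target axes [-0.4598  0.1177  0.0295] rot [-0.0026  0.0008  0.4469] F [ 0.4 -0.1 -1.8]
d [-0.4218 -0.1838  0.0499] in target axes [-0.4598 -0.006   0.0517] rot [-0.4316 -0.0967  0.44  ] F [ 0.4 -0.1 -1.8]
```

```bash
python3 -c "
from h import *
c=cam('scene');print(onz(c,(396,292),0),onz(c,(379,262),.118),onz(c,(415,262),.118))"
python3 shift.py '{"aperture": [0,0,0,0,0],"tx": [-0.05,-0.056,-0.056,-0.056,-0.056],"ty": [-0.022,-0.024,-0.024,-0.024,-0.024],"tz": [0,0,0,0,0],"wx": [0,0,0,0,0],"wy": [0,0,0,0,0],"wz": [0,0,0,0,0]}' >/dev/null
python3 shift.py '{"aperture": [0,0,0,0,0],"tx": [-0.056,-0.056,-0.03,0,0],"ty": [-0.024,-0.024,-0.017,0,0],"tz": [0,0,0,0,0],"wx": [0,0,0,0,0],"wy": [0,0,0,0,0],"wz": [0,0,0,0.149,0.149]}'
python3 shift.py '{"aperture": [0,0,0,0,0],"tx": [0,0,0,0,0],"ty": [0,0,0,0,0],"tz": [0,0,0,0,0],"wx": [0,-0.146,-0.146,-0.145,0],"wy": [0,0,0,0,0],"wz": [0.149,0,0,0,0]}' >/dev/null
python3 shift.py '{"aperture": [0,0,0],"tx": [0,0,0],"ty": [0,0,0],"tz": [0,0,0],"wx": [0,0,0],"wy": [0,0,0],"wz": [0,0,0]}'
python3 go.py $(python3 seat.py g .13 -1 25)
```

```text
[ 3.97203281e-01 -3.67562067e-01  1.11022302e-16] [ 0.34321943 -0.34492101  0.118     ] [ 0.39771707 -0.40923883  0.118     ]
time: 18.35
tool_pos: [0.4966, -0.2038, 0.2782]
tool_rot: [-0.001, 0.718, 0.696, 0.0]
contact_force: [0.7, -0.0, -1.5]
gripper_width: 0.128
grasp_force: 59.4
time: 19.35
tool_pos: [0.4979, -0.2034, 0.2801]
tool_rot: [0.166, 0.748, 0.627, 0.14]
contact_force: [-0.6, 0.0, -1.0]
gripper_width: 0.132
grasp_force: 59.7
d [-0.0061 -0.0221  0.0474] in target axes [-0.0061 -0.022   0.0475] rot [ 0.0017 -0.0008  0.0002] F [-0.6  0.  -1. ]
```

```bash
python3 shift.py '{"aperture": [0,0,0,0,0],"tx": [-0.0061,0,0,0,0],"ty": [-0.0222,0,0,0,0],"tz": [0,0.045,0.05,0.045,0.012],"wx": [0,0,0,0,0],"wy": [0,0,0,0,0],"wz": [0,0,0,0,0]}'
python3 shift.py '{"aperture": [0,0],"tx": [0,0],"ty": [0,0],"tz": [0,0],"wx": [0,0],"wy": [0,0],"wz": [0,0]}' >/dev/null; python3 go.py $(python3 seat.py g 0 -1 25)
python3 shift.py '{"aperture": [0,0,0,0],"tx": [0,0,0,0],"ty": [0,0,0,0],"tz": [0.01,0.008,0,0],"wx": [0,0,0,0],"wy": [0,0,0,0],"wz": [0,0,0,0]}' >/dev/null; python3 go.py $(python3 seat.py g 0 -1 25)
```

```text
time: 19.98
tool_pos: [0.5391, -0.2158, 0.1287]
tool_rot: [0.163, 0.748, 0.628, 0.139]
contact_force: [0.5, -0.1, -1.0]
gripper_width: 0.126
grasp_force: 59.8
d [ 0.0004 -0.0015  0.0272] in target axes [ 0.0004 -0.0013  0.0272] rot [0.0051 0.0003 0.0001] F [ 0.3  1.  -1. ]
d [0.0002 0.0006 0.0073] in target axes [0.0002 0.0006 0.0073] rot [ 0.002  -0.0003 -0.0003] F [ 0.1 -0.5 -1.2]
```

```bash
python3 shift.py '{"aperture": [0,0,0],"tx": [0,0,0],"ty": [0,0,0],"tz": [0.004,0,0],"wx": [0,0,0],"wy": [0,0,0],"wz": [0,0,0]}'|grep cont; 
python3 shift.py '{"aperture": [0,0,0],"tx": [0,0,0],"ty": [0,0,0],"tz": [0.002,0,0],"wx": [0,0,0],"wy": [0,0,0],"wz": [0,0,0]}'|grep cont; python3 go.py $(python3 seat.py g 0 -1 25)
python3 shift.py '{"aperture": [0,0,0],"tx": [0,0,0],"ty": [0,0,0],"tz": [0.0015,0,0],"wx": [0,0,0],"wy": [0,0,0],"wz": [0,0,0]}'|grep cont; python3 go.py $(python3 seat.py g 0 -1 25)
```

```text
contact_force: [-0.5, 0.4, -2.0]
contact_force: [-1.4, 0.1, 1.9]
d [ 0.0002 -0.0003  0.0019] in target axes [ 0.0002 -0.0003  0.0019] rot [ 0.0036  0.     -0.0001] F [-1.4  0.1  1.9]
contact_force: [-4.5, 1.6, 8.2]
d [ 0.0003 -0.0013  0.0013] in target axes [ 0.0003 -0.0013  0.0013] rot [0.0047 0.0001 0.0002] F [-4.5  1.6  8.2]
```

```bash
python3 shift.py '{"aperture": [0,0,0],"tx": [0,0,0],"ty": [0.0097,0.0097,0],"tz": [0.0008,0.0008,0],"wx": [0.0873,0.0873,0],"wy": [0,0,0],"wz": [0,0,0]}'; python3 go.py $(python3 seat.py g 0 0 15)
python3 shift.py '{"aperture": [0,0],"tx": [0,0],"ty": [0.0097,0],"tz": [0.0008,0],"wx": [0.0873,0],"wy": [0,0],"wz": [0,0]}' | grep cont; python3 shift.py '{"aperture": [0,0],"tx": [0,0],"ty": [0.0097,0],"tz": [0.0008,0],"wx": [0.0873,0],"wy": [0,0],"wz": [0,0]}'|grep cont; python3 shift.py '{"aperture": [0,0,0],"tx": [0,0,0],"ty": [0.0097,0,0],"tz": [0.0008,0,0],"wx": [0.087,0,0],"wy": [0,0,0],"wz": [0,0,0]}';python3 go.py $(python3 seat.py g 0 0 0)
```

```text
time: 22.22
tool_pos: [0.5701, -0.2222, 0.1173]
tool_rot: [0.101, 0.759, 0.638, 0.085]
contact_force: [-4.9, 2.5, 10.9]
gripper_width: 0.13
grasp_force: 62.2
d [-0.0001 -0.0008  0.0016] in target axes [-0.0001 -0.0008  0.0016] rot [ 0.0021 -0.0008  0.0013] F [-4.9  2.5 10.9]
contact_force: [-3.3, 2.9, 11.3]
contact_force: [-0.2, 2.2, 9.1]
time: 23.1
tool_pos: [0.5976, -0.227, 0.1198]
tool_rot: [0.001, 0.766, 0.643, 0.002]
contact_force: [-3.3, 2.8, 9.5]
gripper_width: 0.128
grasp_force: 61.8
d [-0.0002  0.0001  0.0021] in target axes [-0.0001  0.0001  0.0021] rot [ 0.0041 -0.001   0.0004] F [-3.3  2.8  9.5]
```

```bash
python3 shift.py '{"aperture": [0,0,0,0,0],"tx": [0,0,0,0,0],"ty": [0.0015,0,0.0015,0,0],"tz": [0,0,0,0,0],"wx": [0.006,0,0,0,0],"wy": [0,0,0,0,0],"wz": [0,0,0,0,0]}'; python3 go.py $(python3 seat.py g 0 0 0)
python3 shift.py '{"aperture": [0.5,0.5,0.5,0.5,0.5],"tx": [0,0,0,0,0],"ty": [0,0,0,0,0],"tz": [0,0,0,-0.03,-0.05],"wx": [0,0,0,0,0],"wy": [0,0,0,0,0],"wz": [0,0,0,0,0]}' >/dev/null; python3 shift.py '{"aperture": [0.6,0.6,0.6,0.6,0.6],"tx": [0,0,0.05,0,0],"ty": [0,0,0,0,0],"tz": [-0.05,-0.05,0,0,0],"wx": [0,0,0,0,0],"wy": [0,0,0,0,0],"wz": [0,0,0,0,0]}'
python3 - <<'E'
from h import *
snap('p2'); sc=manip.grab_frame('scene')[:,:,::-1].copy(); sd=manip.grab_frame('side')[:,:,::-1].copy();cv2.imwrite('pics/ps2.png',sc);cv2.imwrite('pics/pd2.png',sd)
def b(X,Y,z0=.008): # board corners
    c,s=np.cos(-.175),np.sin(-.175); return [np.array([X+c*x-s*y,Y+s*x+c*y,z0+.145]) for x in(-.006,.006) for y in(-.018,.018)]
# handle-top centroid check by colour: pixels near predicted handle top in side and wrist views, for lean
W2=pickle.load(open('pics/p2.pkl','rb'))
for n,im,c in(('scene',sc,cam('scene')),('side',sd,cam('side')),('wrist',cv2.imread('pics/p2.png'),W2)):
    B,G,Rr=[im[...,i].astype(float)+4 for i in range(3)]
    for col,P in(('r',(.6174,-.1189)),('g',(.5982,-.2273))):
        uv=proj(c,b(*P)); m=(Rr>1.7*np.maximum(G,B)) if col=='r' else (G>1.35*np.maximum(Rr,B))
        cx=proj(c,np.array([P[0],P[1],.145]))[0]; ctl=[m[int(round(v)),int(round(u))] if 0<=v<400 else None for u,v in uv*.8+uv.mean(0)*.2]
        mm=np.zeros_like(m);a=np.maximum(uv.min(0).astype(int)-15,0);e=uv.max(0).astype(int)+15;mm[a[1]:e[1],a[0]:e[0]]=m[a[1]:e[1],a[0]:e[0]]
        ys,xs=np.nonzero(mm);print(n,col,'pred u',uv[:,0].round(1),'v',uv[:,1].round(1),'found top',(xs.min(),xs.max(),ys.min(),ys.max()) if len(xs) else None,ctl)
a=cv2.resize(cv2.imread('pics/p2.png')[0:400,220:480],(390,600),interpolation=cv2.INTER_CUBIC)
bb=cv2.resize(sc[150:262,330:430],(268,300),interpolation=cv2.INTER_CUBIC);c=cv2.resize(sd[170:282,320:420],(268,300),interpolation=cv2.INTER_CUBIC)
cv2.imwrite('pics/pv2.png',np.hstack([a,np.vstack([bb,c])]))
E
```

```text
time: 23.72
tool_pos: [0.5985, -0.2272, 0.1198]
tool_rot: [-0.003, 0.766, 0.643, -0.002]
contact_force: [-9.5, 4.2, 13.1]
gripper_width: 0.127
grasp_force: 62.2
d [-0.0002 -0.0008  0.0021] in target axes [-0.0002 -0.0008  0.0021] rot [-0.0067 -0.0014  0.0003] F [-9.5  4.2 13.1]
time: 24.98
tool_pos: [0.6095, -0.1786, 0.2975]
tool_rot: [-0.002, 0.766, 0.643, -0.001]
contact_force: [-0.4, -0.8, -0.9]
gripper_width: 0.604
grasp_force: 0.0
scene r pred u [372.4 364.1 375.3 366.9] v [181.8 177.6 180.6 176.5] found top (np.int64(358), np.int64(374), np.int64(178), np.int64(195)) [np.True_, np.True_, np.False_, np.False_]
scene g pred u [400.  390.6 402.9 393.5] v [195.7 191.  194.4 189.7] found top (np.int64(383), np.int64(401), np.int64(192), np.int64(209)) [np.True_, np.False_, np.False_, np.False_]
side r pred u [360.2 360.8 364.1 364.7] v [203.8 199.1 204.  199.2] found top (np.int64(360), np.int64(363), np.int64(200), np.int64(218)) [np.True_, np.True_, np.False_, np.False_]
side g pred u [357.9 358.7 362.3 362.9] v [220.2 214.5 220.4 214.7] found top (np.int64(357), np.int64(362), np.int64(199), np.int64(234)) [np.True_, np.False_, np.False_, np.False_]
wrist r pred u [311.8 311.6 326.2 326.5] v [140.3  94.9 140.3  94.9] found top (np.int64(311), np.int64(325), np.int64(79), np.int64(153)) [np.True_, np.True_, np.False_, np.False_]
wrist g pred u [312.5 312.3 325.6 325.8] v [262.  224.7 262.  224.7] found top (np.int64(310), np.int64(324), np.int64(209), np.int64(261)) [np.True_, np.True_, np.False_, np.True_]
```

The picture allowance is used up, so I checked the green board numerically. All three cameras put its handle within about 1–2 px of the upright seated pose, as with red. Its stop position and forces also matched red's.

```bash
python3 -c "
from plant import manip
print(manip.job_done())"
```

```text
the job is handed in; nothing more can be done
None
```

Both boards are in the keeper bays of their own colour, pushed back to the stop and standing upright, and the job is handed in at about 25 s; I saw red snapped in behind its catches in a picture, but green's seating is confirmed only by camera measurements and matching forces, because I had used all 10 pictures.

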